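Lock the cleaner's battery with the long T-key

ROBOT

A 7-joint arm with a two-finger parallel gripper is mounted at the origin on the work surface. World frame = base frame: x ahead of the robot, y to its left, z up, the work surface at z = 0. Lengths are in m, angles in rad, forces in N, time in s.
With the tool pointing down it reaches from about 0.4 to 0.85 m from the base axis. Payload 10.4 kg.
Tool frame: the origin (TCP) lies on the centre line of the jaws, within the pads' length; the fingertips stand 11 mm ahead of it and the grasp point (between the pads) lies 8 mm behind it; z points along the fingers, y is the line along which they close (so a half turn about z gives the same grasp; the last joint's range is limited). The gripper opens to 87 mm and grips with 3 to 60 N. Pads are 19 mm wide; open, the fingers measure 117 mm over their backs; the gripper's body (75 mm by 190 mm) begins 51 mm behind the grasp point.
Start: joints at [1.139, 0.332, -0.065, 1.46, 0.022, 1.35, -0.088], TCP at [0.248, -0.574, 0.234] pointing down, gripper open.
Joint ranges: [-2.6, 2.6], [-0.5, 2.12], [-1.47, 1.34], [0.16, 2.42], [-1.27, 4.41], [0.06, 2.06], [-2.6, 2.6]. Speed limits (rad/s): [2.22, 2.22, 2.79, 2.79, 3.14, 3.14, 3.14].

INTERFACE

Orientations are given as a unit quaternion [x, y, z, w].
In Python, from bench import r gives the robot as it stands.
- The arm moves only by the shell command python3 -m pendant 'ROWS' [OPENING] [FORCE]. ROWS is JSON, a list of rows, each a list of 4 numbers: the shift along the tool's x, y, z in m, then the turn about the tool's z in rad. A call has 1 to 8 rows; each row shifts and turns the commanded pose from where the row before left it, along the tool's axes as they then stand; what a row does not reach is not made up. A row lasts 1/12 s, in which the tool goes at most 41.7 mm and 7.16 degrees, less where a joint would pass 70% of its speed; a pose out of reach is approached as far as the arm can. A call with a gripper value outside its range is refused whole. OPENING is the opening, from 0 (shut) to 1 (fully open), set as the call begins (- or left out, the last holds). The fingers move at their own pace and stop on an object; FORCE is the grip in N (left out, the last holds). Time passes only in rows, so rows that do not move let the fingers close. It gives the time, the measured TCP pose, the force, the opening and the grip force at its end, in the units of the state.
- r.read_state(): the state, without advancing time (a new reading comes with each control period).
- r.camera(name): name is "side" or "top" or "wrist"; returns a dict with "img" (400x640x3 uint8, red, green, blue), "camera_matrix" (3x3 intrinsics, pixels), "xyz" and "attitude" of the camera in the world. Camera axes: x right, y down, z forward; pixel columns grow to the right and rows downward; lengths in m; the calibration is good to about 2 mm. The wrist camera is an equidistant fisheye: a pixel r from the principal point sees the ray r / f radians off the axis. A picture is of the moment at which its call begins. There is no depth.
- r.close_job(): hands the job in; it is judged then, once.
Trained networks look in the newest picture that a camera, given by its name, has taken for a name from the list of things; names that differ only in an ending like _2 or _b are one class to them, and where a whole thing is asked for, a point or a joint stands for the part that bears it (a point fixed in the world has none). Each returns a list of dicts, best first, with "score" (0 to 1); they miss things now and then, are a little off and sometimes report something else, mostly with a low value. They report only what shows in the picture. A call takes as long as a camera call. They do not tell look-alikes from the thing itself.
- r.outline_of(thing, camera): "mask" (400x640 bool, what is visible of it) and "bbox" ([centre column, centre row, width, height] in pixels, round what is visible of it).
The state is a dict: "time": time; "joint_positions": joint angles; "joint_vel": joint speeds; "joint_torque": joint torques, N m; "ee_pos": TCP position; "eef_rot": TCP orientation; "ft_force": force on the tool from outside, world axes, zero at the start; "torque": the same for the moment, N m; "width": finger opening in m; "grip_force": force on a finger pad.
Only numpy, scipy, OpenCV 4.12 (cv2) and the standard library are available. Lean on these libraries where they do the work, as an engineer would, in place of code of your own. Each camera call takes 0.05 s, during which the arm holds its last target. There are 200 camera calls.

TASK

The battery of the opened robot vacuum is held by a latch arm whose square stem sits deep in the grey well. Take the T-key from its wooden stand, lower it gently down the well until its socket is fully seated over the stem, and turn it clockwise (seen from above) until the latch arm is fully home at its stop, without forcing it. Touch the cleaner only with the key. Then stand the key back in the stand, let go, and leave the other things on the bench alone.

Things in the scene. Friction and masses are not known exactly. Their poses are not given: they have to be found in the camera images.
- key_grip (a point): Centre of the crossbar of the steel T-key, half-way up the bar. The bar is 110 mm long along this frame's x, 14 mm thick (y) and 16 mm tall (z up). A 10 mm round shank runs down from it. The key weighs about 0.24 kg.
- key_foot (a point): Centre of the lower rim of the key's square socket, 173 mm straight below key_grip. The socket is 21 mm square outside (its sides parallel to the crossbar's x and y) and 14.2 mm square and 24 mm deep inside, open downward; outside it is 32 mm tall. The key starts upright in the stand with its foot about 10 mm above the bench.
- stand_mouth (a point): Centre of the mouth of the hole in the wooden key stand, an 80 x 80 x 55 mm fixed block. The hole is 28 mm square, its sides parallel to x and y of this frame, 45 mm deep with a flat floor (10 mm above the bench) and a 2 mm chamfer. The key's crossbar starts roughly along this x.
- well_mouth (a point): Centre of the open upper end of the grey service well: an upright round tube fixed in the chassis, 36 mm bore, about 48 mm outside, mouth 105 mm above the bench. The steel lock stem stands on its axis at the bottom.
- stem_nose (a point): Flat tip of the stem, 65 mm below the mouth, on the well's axis: a 12 mm square, 12 mm tall, with a square taper on top (10 mm tall, 12 mm to 7 mm wide). The direction of the flats is NOT given by this or any reading; it differs each time. Find it by feel: press lightly (3 to 8 N) and turn the key till it drops over the square. This frame's axes are the chassis's.
- stem_shoulder (a point): Centre of the flat round shoulder (24 mm across) at the foot of the stem's square, 87 mm below the mouth; a fully seated socket's rim rests on it. A socket not lined up in angle and centre stays on the taper or on the square's upper edge, 12 to 16 mm above. The stem turns with a friction of about 0.07 N m, so light pressing hardly turns it.
- latch (a joint): Angle of the steel latch arm round the foot of the well (an arm 89 mm long from the well axis), geared one to one to the stem. 0: open, as it starts (it can be turned back no farther than -0.4). It grows as the stem is turned clockwise from above; 1.2 rad: home over the battery, at a hard stop. It stays where it is left.
- latch_tip (a point): Outer end of the latch arm, about 48 mm above the bench.
- chassis: The opened robot vacuum, fixed. A white disc 300 mm across and 12 mm thick with a rim and parts no higher than 50 mm outside the well. Origin at the centre of its underside on the bench; the well stands 40 mm from it towards its -x.
- meter: Bystander: yellow multimeter lying flat, 160 x 85 x 42 mm; origin at the centre of its underside.
- solvent: Bystander: white bottle, 60 mm across, 120 mm tall; origin at the centre of its underside.
- dish: Bystander: blue screw dish, 110 mm across, 18 mm tall; origin at the centre of its underside.
Things that resemble listed ones, but are neither listed nor needed, are in the scene too. Leave any green or yellow look-alike of the part that bears key_grip alone.

How it is judged:
On the way, in this order (a step that is already met when the one before it is completed fails the run):
1. the key's socket is seated over the stem with the latch still open: rim within 6 mm of the shoulder (z of key_foot in the frame of well_mouth below -0.081 m and horizontal distance between key_foot and well_mouth below 0.004 m and value of joint latch below 0.25 rad), for 0.1 s.
2. with the key seated, the latch arm is turned home (to within 0.06 rad of its stop) (z of key_foot in the frame of well_mouth below -0.081 m and horizontal distance between key_foot and well_mouth below 0.004 m and value of joint latch above 1.14 rad), for 0.2 s.
At the end, for the whole second after the job is handed in: The latch arm is within 0.06 rad of its stop (joint latch above 1.14 rad); the key stands at rest in its stand, its foot within 6 mm of the hole's floor (more than 39 mm below the mouth), within 8 mm of the hole's axis and within 0.2 rad of upright, and is released (value of joint latch above 1.14 rad and z of key_foot in the frame of stand_mouth below -0.039 m and horizontal distance between key_foot and stand_mouth below 0.008 m and angle between key_grip's own z axis and vertical below 0.2 rad and linear speed of key below 0.02 m/s and contact force between the fingers and key below 0.1 N); the robot touches nothing.
It fails at once if the key is pushed against the stem with more than 55 N (pressed down, or forced against the stop; the pushes at all contact spots added up) (contact force between key and stem above 55 N).
It fails at once if the key is pushed against the chassis or the wall of the well with more than 40 N (contact force between key and chassis above 40 N).
It fails at once if the robot touches the latch arm or the chassis itself (contact force between any of the fingers, the arm and chassis above 2 N).
It fails at once if a bystander is moved by more than 30 mm (distance of any of meter, solvent, dish from where it was at the start of the episode above 0.03 m).
It also fails if it takes over 64 s, if anything falls off the work surface, if the arm or the gripper's body presses on something with over 40 N, if the wrist force passes 120 N, or if a joint passes its speed limit or range.

## Working session

There is one attempt and no reset: what is moved stays moved. The work goes in short steps, Python scripts to look and compute and a shell command to move; the robot and the scene stay as the last step left them, time stands still between calls to the robot, and variables do not carry over. Pictures are saved under pics/ and viewed, at most 10 in all, crops included, and the job is handed in when it is done.

```bash
mkdir -p pics; ls
python3 - <<'E'
from bench import r
import cv2,numpy as np
s=r.read_state();print({k:np.round(v,3).tolist() for k,v in s.items()})
ims=[]
for c in("side","top","wrist"):
    d=r.camera(c);cv2.imwrite(f"pics/a_{c}.png",d["img"][:,:,::-1])
    print(c,d["camera_matrix"],d["xyz"],d["attitude"])
    for n in("key_grip","stand_mouth","well_mouth","chassis","latch","meter","solvent","dish","stem_nose"):
        try:
            print(n,[(round(o["score"],2),np.round(o["bbox"]).tolist()) for o in r.outline_of(n,c)][:4])
        except Exception as e: print(n,e)
E
```

```text
pics
{'time': 0.0, 'joint_positions': [1.139, 0.333, -0.065, 1.461, 0.022, 1.35, -0.088], 'joint_vel': [-0.002, -0.0, 0.0, 0.0, 0.001, -0.0, 0.001], 'joint_torque': [-0.0, -62.326, 0.025, -38.989, -0.061, 0.04, 0.0], 'ee_pos': [0.248, -0.573, 0.233], 'eef_rot': [0.979, 0.203, -0.0, -0.001], 'ft_force': [-0.233, 0.179, -0.01], 'torque': [0.03, 0.018, 0.009], 'grip_force': 0.0, 'width': 0.087}
side [[405.79553032   0.         323.03649031]
 [  0.         405.79553032 203.03576176]
 [  0.           0.           1.        ]] [0.4892002  1.08471111 0.76950121] [-0.01094362  0.8739499  -0.48588295  0.00309116]
key_grip [(0.79, [343.0, 263.0, 48.0, 51.0]), (0.75, [306.0, 302.0, 43.0, 76.0]), (0.61, [401.0, 264.0, 41.0, 64.0])]
stand_mouth [(0.78, [342.0, 292.0, 39.0, 39.0])]
well_mouth [(0.84, [303.0, 227.0, 96.0, 66.0])]
chassis [(0.69, [305.0, 227.0, 93.0, 65.0])]
latch []
meter [(0.58, [331.0, 176.0, 42.0, 20.0])]
solvent [(0.97, [273.0, 165.0, 16.0, 32.0])]
dish [(0.86, [256.0, 300.0, 40.0, 32.0]), (0.31, [339.0, 292.0, 34.0, 41.0])]
stem_nose [(0.94, [302.0, 225.0, 94.0, 61.0])]
top [[
[... 391 characters left out ...]
 [(0.61, [331.0, 189.0, 116.0, 110.0])]
chassis [(0.59, [334.0, 190.0, 111.0, 110.0])]
latch [(0.56, [331.0, 193.0, 19.0, 42.0]), (0.5, [220.0, 227.0, 28.0, 34.0])]
meter [(0.65, [453.0, 225.0, 38.0, 53.0]), (0.2, [331.0, 193.0, 22.0, 42.0])]
solvent [(0.92, [458.0, 140.0, 26.0, 25.0])]
dish [(0.6, [216.0, 154.0, 34.0, 38.0])]
stem_nose [(0.76, [333.0, 189.0, 110.0, 106.0])]
wrist [[309.70691629   0.         322.52057839]
 [  0.         309.70691629 197.33646213]
 [  0.           0.           1.        ]] [ 0.3123739  -0.54755106  0.38470961] [ 0.82916693 -0.54429945 -0.06968036  0.1066065 ]
key_grip []
stand_mouth []
well_mouth []
chassis []
latch []
meter []
solvent []
dish []
stem_nose []
```

Run:
```python
import cv2,numpy as np
a=cv2.imread("pics/a_side.png")[130:370,200:460];b=cv2.imread("pics/a_top.png")[110:330,120:500]
a=cv2.resize(a,None,fx=2.5,fy=2.5,interpolation=2);cv2.imwrite("pics/b1.png",a)
cv2.imwrite("pics/b2.png",cv2.resize(b,None,fx=2.1,fy=2.1,interpolation=2))
```

```text
(no output)
```

View pics/b1.png

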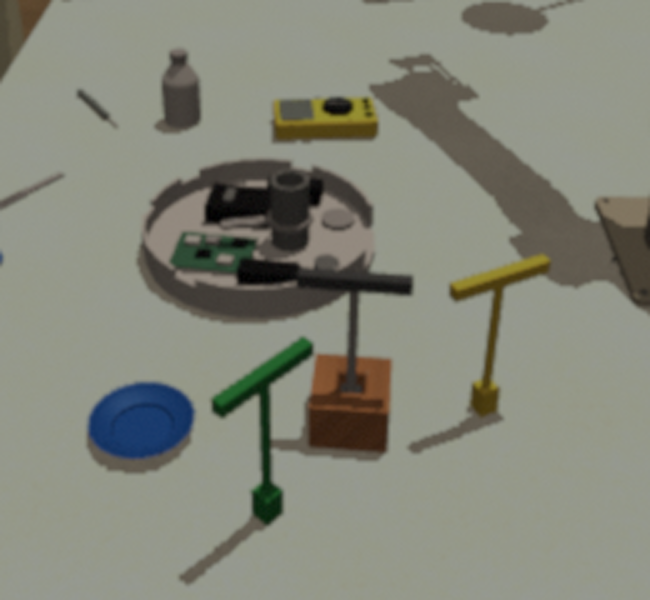

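View pics/b2.png

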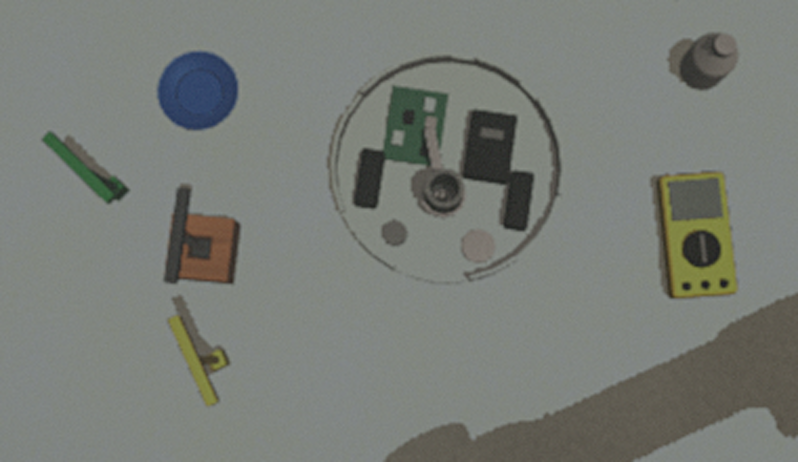

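The side view shows the steel key in its wooden stand, with its bar at about crop (355,280). The green and yellow look-alikes stand either side of it. In the top view the bar is at crop (178,233), the well mouth at (441,190) and the latch arm points up, towards +x.

```bash
cat > h.py <<'E'
import numpy as np,cv2
from scipy.spatial.transform import Rotation as R
def ray(d,u,v,fish=False):
    K=np.array(d["camera_matrix"]);x=(u-K[0,2])/K[0,0];y=(v-K[1,2])/K[1,1]
    if fish:
        t=np.hypot(x,y);k=np.sin(t)/max(t,1e-9);w=np.array([x*k,y*k,np.cos(t)])
    else: w=np.array([x,y,1.])
    return R.from_quat(d["attitude"]).apply(w)
def plane(d,u,v,z,fish=False):
    w=ray(d,u,v,fish);p=np.array(d["xyz"]);return p+w*(z-p[2])/w[2]
def proj(d,P,fish=False):
    c=R.from_quat(d["attitude"]).inv().apply(np.array(P)-d["xyz"]);K=np.array(d["camera_matrix"])
    c=np.atleast_2d(c)
    if fish:
        rr=np.hypot(c[:,0],c[:,1]);t=np.arctan2(rr,c[:,2]);q=c[:,:2]/np.maximum(rr,1e-9)[:,None]*t[:,None]
    else: q=c[:,:2]/c[:,2:]
    return q*[K[0,0],K[1,1]]+[K[0,2],K[1,2]]
E
python3 - <<'E'
from bench import r
from h import *
d=r.camera("top");im=d["img"].astype(int)
# bar
sub=im[190:250,190:240];print("bar pix",sub[30,8:24].tolist())
m=((sub.max(2)<75)&(sub.max(2)-sub.min(2)<25)).astype(np.uint8)
n,l,st,c=cv2.connectedComponentsWithStats(m);print(st,c)
i=1+np.argmax(st[1:,4]);pts=np.argwhere(l==i)[:,::-1].astype(np.float32)+[190,190]
rect=cv2.minAreaRect(pts.astype(np.float32));print(rect)
b=cv2.boxPoints(rect)
for p in b: print(p,plane(d,*p,0.191))
print("grip",plane(d,*rect[0],0.187))
for u,v in((330,200.5),):print("well",plane(d,u,v,.105))
print("disc",plane(d,120+445/2.1,110+168/2.1,.03),"latchtip",plane(d,120+431/2.1,110+116/2.1,.048))
for q in((190,216),(236,219),(233,282)): print("stand corner",plane(d,120+q[0]/2.1,110+q[1]/2.1,.055))
for q in(((305,343),),): pass
s=r.camera("side")
for P in ((*plane(d,*rect[0],0.187)[:2],.183),): print(proj(s,P))
E
```

```text
bar pix [[130, 135, 133], [131, 135, 136], [119, 116, 112], [86, 75, 66], [62, 63, 59], [61, 61, 59], [64, 63, 61], [63, 63, 62], [58, 58, 57], [47, 47, 48], [65, 55, 43], [92, 69, 54], [112, 79, 60], [124, 88, 65], [123, 88, 64], [122, 86, 62]]
[[   0    0   50   60 2547]
 [   9   10   22   45  386]
 [  38   26    6   29   67]] [[25.21672556 28.60855909]
 [16.94300518 33.49740933]
 [40.79104478 40.35820896]]
((210.6099853515625, 222.72998046875), (19.233304977416992, 44.830570220947266), 8.13010311126709)
[197.91998 243.55998] [0.40509565 0.32765691 0.191     ]
[204.25998 199.17998] [0.51277533 0.31814684 0.191     ]
[223.29999 201.89998] [0.50705324 0.27163501 0.191     ]
[216.95999 246.27998] [0.39956792 0.2817243  0.191     ]
grip [0.45620613 0.30064793 0.187     ]
well [0.52910776 0.01168339 0.105     ]
disc [0.57000126 0.00526605 0.03      ] latchtip [0.63493497 0.02498387 0.048     ]
stand corner [0.49690095 0.33005247 0.055     ]
stand corner [0.49425375 0.27112108 0.055     ]
stand corner [0.41399193 0.27132682 0.055     ]
[[342.71307576 238.41917204]]
```

```bash
python3 -m pendant '[[0.041,-0.006,0,-0.07],[0.041,-0.006,0,-0.07],[0.041,-0.006,0,-0.07],[0.041,-0.006,0,-0.07],[0.041,-0.006,0,-0.07],[0.041,-0.006,0,-0.07],[0.041,-0.006,0,-0.07],[0.041,-0.006,0,-0.07]]' 0.6 20
python3 -m pendant '[[0.041,-0.006,0,-0.07],[0.041,-0.006,0,-0.07],[0.041,-0.006,0,-0.07],[0.041,-0.006,0,-0.07],[0.041,-0.006,0,-0.07],[0.041,-0.006,0,-0.07],[0.03,-0.003,0,-0.05],[0,0,0,0]]'
python3 - <<'E'
from bench import r
from h import *
s=r.read_state();print(s["time"],s["ee_pos"],s["joint_positions"])
d=r.camera("wrist");np.save("w1.npy",d,allow_pickle=True)
p=proj(d,[.529,.0117,.105],True)[0];print(d["xyz"],p)
for n in("well_mouth","chassis"):print(n,[(round(o["score"],2),np.round(o["bbox"]).tolist()) for o in r.outline_of(n,"wrist")][:4])
x,y=int(p[0]),int(p[1]);x0=max(0,x-75);y0=max(0,y-75);c=d["img"][y0:y0+150,x0:x0+150,::-1];print(x0,y0)
cv2.imwrite("pics/w1.png",np.hstack([cv2.resize(c,(600,600)) ]))
E
```

```text
time: 2.27
ee_pos: [0.4778, -0.3372, 0.2336]
eef_rot: [0.884, 0.467, 0.0, 0.0]
ft_force: [0.3, -0.8, -0.8]
width: 0.0533
grip_force: 0.0
time: 2.93
ee_pos: [0.5483, -0.0635, 0.2342]
eef_rot: [0.748, 0.664, 0.001, -0.001]
ft_force: [-0.7, 0.3, -0.4]
width: 0.052
grip_force: 0.0
2.9333 [ 0.54826249 -0.06354399  0.23415115] [ 0.51503069  0.21495787 -0.55071565  1.63334563  0.11277262  1.32455481
 -0.1718074 ]
[0.55698062 0.00302525 0.38546698] [290.00314103 113.3540818 ]
well_mouth [(0.95, [338.0, 124.0, 250.0, 247.0])]
chassis [(0.66, [341.0, 125.0, 258.0, 246.0])]
215 38
```

View pics/w1.png

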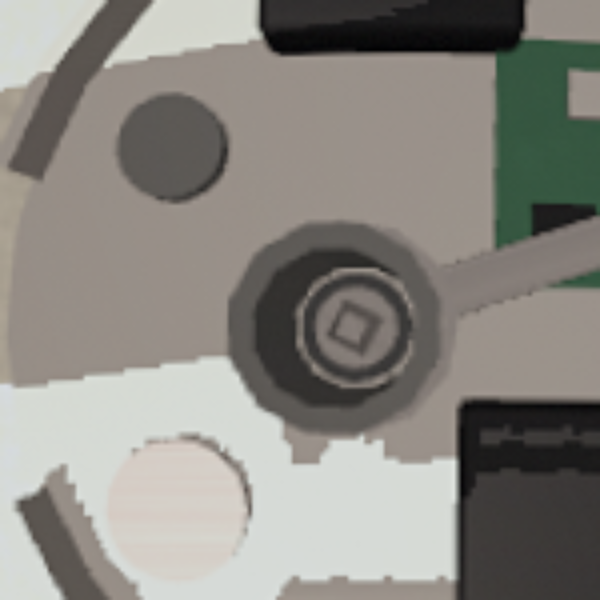

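The wrist view shows the well mouth at crop (335,326) and, down the bore, the stem's square tip at (354,328), turned about 22° in the picture.

Run:
```python
from h import *
d=np.load("w1.npy",allow_pickle=True).item()
f=lambda x,y,z:plane(d,215+x/4,38+y/4,z,True)
print("mouth outer",f(335,326,.105),"bore",f(333,327,.105),"nose",f(354,328,.040),"latchring",f(354,327,.018))
q=[(340,300),(382,317),(366,355),(330,337)]
P=[f(x,y,.040)[:2] for x,y in q]
for i in range(4):
    e=P[(i+1)%4]-P[i];print(np.hypot(*e),np.degrees(np.arctan2(e[1],e[0]))%90)
g=cv2.cvtColor(d["img"],cv2.COLOR_RGB2GRAY)
big=cv2.resize(g[110:130,293:313],(320,320),interpolation=cv2.INTER_CUBIC)
e=cv2.fitEllipse  # unused
print(g[113:127,296:311])
```

```text
mouth outer [0.53612197 0.00510454 0.105     ] bore [0.53564689 0.00493868 0.105     ] nose [0.5364407  0.00434797 0.04      ] latchring [0.53516943 0.00472689 0.018     ]
0.01256833883715051 60.444379823870506
0.011478995770610645 60.27561522427952
0.01120265961052997 55.92966666908242
0.0106848858143268 67.7928064411667
[[100 125 127 127 103  86  96 114 125 125 126 126 126 125 125]
 [122 126 125 127  96  74  79  83  94 111 122 126 126 125 126]
 [126 125 126 112  85  80  86  77  80  87  94 107 118 126 125]
 [123 123 126  89  87 107 114 100  85  78  80  89  97 109 124]
 [121 120 115  75 103 123 127 119 108 100  88  82  80  88 107]
 [124 118  86  74 116 127 127 128 124 118 101  82  76  82  97]
 [125 115  64  88 119 126 126 128 124 125 105  86  79  91 117]
 [117  91  68 112 125 125 126 127 125 124  91  78  84 101 128]
 [110  68  70 112 125 126 126 127 127 102  84  78  95 116 125]
 [118  97  76  77  90 109 121 128 130  82  78  82 104 123 125]
 [126 121 111 100  78  79  91 104 109  75  76  95 112 122 122]
 [129 128 127 122 109  93  80  76  83  74  81 108 121 121 121]
 [122 127 127 127 129 119 106  94  81  74  93 117 124 123 123]
 [104 121 125 126 127 127 129 123 107  88 112 123 126 124 119]]
```

```bash
python3 -m pendant '[[0.041,-0.006,0,-0.075],[0.041,-0.006,0,-0.09],[0.041,-0.004,0,-0.11],[0.041,0,0,-0.12],[0.041,0,0,-0.12],[0.041,0.004,0,-0.12],[0.03,0.01,0,-0.12],[0,0,0,-0.12]]'
```

```text
time: 3.75
ee_pos: [0.5025, 0.2082, 0.2341]
eef_rot: [0.397, 0.918, 0.001, -0.0]
ft_force: [-0.4, 0.7, -0.3]
width: 0.0521
grip_force: 0.0
```

Run:
```python
from bench import r
from h import *
d=r.camera("wrist");np.save("w2.npy",d,allow_pickle=True)
p=proj(d,[.456,.314,.19],True)[0];print(d["xyz"],p)
for n in("key_grip","stand_mouth"):print(n,[(round(o["score"],2),np.round(o["bbox"]).tolist()) for o in r.outline_of(n,"wrist")][:4])
x,y=int(p[0]),int(p[1]);x0=max(0,x-133);y0=max(0,y-100);c=d["img"][y0:y0+200,x0:x0+266,::-1];print(x0,y0)
cv2.imwrite("pics/w2.png",cv2.resize(c,None,fx=3,fy=3))
```

```text
[0.45592835 0.25661309 0.38528494] [384.36904148  55.13060492]
key_grip [(0.87, [523.0, 52.0, 134.0, 53.0]), (0.86, [389.0, 67.0, 124.0, 134.0]), (0.59, [251.0, 20.0, 34.0, 39.0])]
stand_mouth [(0.98, [358.0, 89.0, 95.0, 95.0])]
251 0
```

View pics/w2.png

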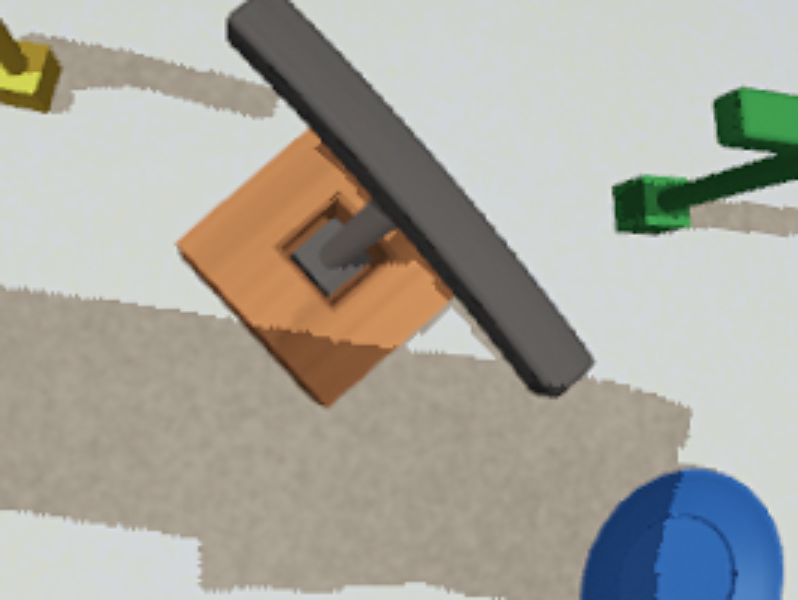

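The wrist view shows the bar running from crop (230,20) to (590,370), with the socket foot at (330,258) in the hole. The stand corners are at (180,245), (325,405) and (450,298).

Run:
```python
from h import *
d=np.load("w2.npy",allow_pickle=True).item()
f=lambda x,y,z:plane(d,251+x/3,y/3,z,True)
for q in((178,245),(325,405),(450,298)):print("stand",f(*q,.055))
print("ctr",(f(178,245,.055)+f(450,298,.055))/2)
for q in((333,193),(278,248),(333,305)):print("hole",f(*q,.055))
im=d["img"].astype(int);mx=im.max(2);mn=im.min(2)
m=((mx-mn<22)&(mx<110)).astype(np.uint8);m[:, :300]=0;m[140:]=0;
n,l,st,c=cv2.connectedComponentsWithStats(m);i=l[50,395];print(st[i],im[50,393:397].tolist())
bar=l==i
for lab,mm in(("all",bar),("top",bar&(mx>66))):
    mm=cv2.morphologyEx(mm.astype(np.uint8),cv2.MORPH_OPEN,np.ones((7,7)))
    pts=np.argwhere(mm);P=np.array([plane(d,u,v,.191,True)[:2] for v,u in pts]).astype(np.float32)
    rc=cv2.minAreaRect(P*1000);print(lab,rc,len(P))
print([int(mx[50,k]) for k in range(370,415)])
```

```text
stand [0.42002485 0.27710165 0.055     ]
stand [0.49686208 0.2713567  0.055     ]
stand [0.50221842 0.33136583 0.055     ]
ctr [0.46112163 0.30423374 0.055     ]
hole [0.44626291 0.32871782 0.055     ]
hole [0.44618032 0.30040371 0.055     ]
hole [0.47412827 0.29915683 0.055     ]
[     0      0    640    400 251272] [[73, 71, 69], [148, 151, 151], [208, 212, 212], [213, 217, 217]]
all ((561.664306640625, 102.785888671875), (1496.313720703125, 707.763427734375), 44.053871154785156) 251215
top ((616.4364013671875, 217.95364379882812), (1342.6414794921875, 643.3148803710938), 37.28262710571289) 156643
[92, 96, 99, 99, 97, 97, 96, 98, 98, 97, 97, 97, 96, 95, 95, 94, 94, 94, 94, 94, 93, 94, 84, 73, 151, 212, 217, 216, 215, 214, 213, 213, 213, 213, 213, 213, 213, 213, 213, 213, 213, 213, 213, 213, 213]
```

Run:
```python
from h import *
d=np.load("w2.npy",allow_pickle=True).item()
im=d["img"].astype(int);mx=im.max(2);mn=im.min(2)
m=((mx-mn<22)&(mx<125)).astype(np.uint8);m[:, :300]=0;m[140:]=0
for lab,mm in(("all",m),("top",m*(mx>80))):
    mm=cv2.morphologyEx(mm.astype(np.uint8),cv2.MORPH_OPEN,np.ones((7,7)))
    n,l,st,c=cv2.connectedComponentsWithStats(mm);i=l[50,380];print(st[i])
    pts=np.argwhere(l==i);P=np.array([plane(d,u,v,.191,True)[:2] for v,u in pts]).astype(np.float32)
    rc=cv2.minAreaRect(P*1000);print(lab,rc,len(P))
    # median line in x bins
    for a in range(400,520,20):
        s=P[(P[:,0]*1000>a)&(P[:,0]*1000<a+20)]*1000
        if len(s)>20:print(a,s[:,1].min(),s[:,1].max())
```

```text
[ 327    0  120  132 4429]
all ((460.3618469238281, 301.384033203125), (37.999046325683594, 108.57720947265625), 84.76472473144531) 4429
400 307.7847 324.57828
420 306.11737 324.0994
440 282.535 321.84213
460 282.49304 320.29156
480 300.20007 318.11844
500 299.45972 316.406
[ 331    0  116  128 2885]
top ((461.3756103515625, 313.72613525390625), (12.542890548706055, 108.29656982421875), 84.83720397949219) 2885
400 311.57373 323.7607
420 309.8825 323.2183
440 307.82254 321.84213
460 305.8968 319.791
480 304.02878 317.99176
500 303.0744 316.04605
```

```bash
python3 -m pendant '[[0.035,0.014,0,0],[0.035,0.014,0,0],[0.035,0.0138,0,0],[0,0,0,-0.121],[0,0,0,-0.121],[0,0,0,-0.121],[0,0,0,-0.121],[0,0,0,-0.121]]'
python3 -m pendant '[[0,0,0,-0.121],[0,0,0,0],[0,0,0,0]]'
python3 - <<'E'
from bench import r
from h import *
s=r.read_state();print(s["ee_pos"],s["joint_positions"]);Rm=R.from_quat(s["eef_rot"]);x=Rm.apply([1,0,0]);print(np.degrees(np.arctan2(x[1],x[0])))
print("shift to key, tool:",Rm.inv().apply(np.array([.461,.3135,.175])-s["ee_pos"]))
E
```

```text
time: 4.57
ee_pos: [0.4659, 0.3056, 0.2332]
eef_rot: [0.113, 0.994, -0.001, 0.0]
ft_force: [-0.7, 0.4, 0.2]
width: 0.0521
grip_force: 0.0
time: 4.82
ee_pos: [0.4654, 0.3062, 0.2332]
eef_rot: [0.056, 0.998, -0.0, -0.0]
ft_force: [-0.4, 0.8, 0.9]
width: 0.0523
grip_force: 0.0
[0.46543121 0.30623954 0.23320842] [ 0.14968376  0.32623401 -0.98275184  1.60466796  0.27646351  1.36011526
  0.59137452]
173.57283731996472
shift to key, tool: [0.00520702 0.00675798 0.0582047 ]
```

```bash
python3 -m pendant '[[0.0052,0.0067,0,-0.022],[0,0,0.02,0],[0,0,0.02,0],[0,0,0.018,0],[0,0,0,0],[0,0,0,0]]'
python3 - <<'E'
from bench import r
from h import *
d=r.camera("wrist");np.save("w3.npy",d,allow_pickle=True)
c=d["img"][:, :,::-1];cv2.imwrite("pics/w3.png",c)
E
```

```text
time: 5.32
ee_pos: [0.4592, 0.3153, 0.1753]
eef_rot: [0.041, 0.999, -0.0, -0.001]
ft_force: [-0.0, 0.4, 0.3]
width: 0.052
grip_force: 0.0
```

View pics/w3.png

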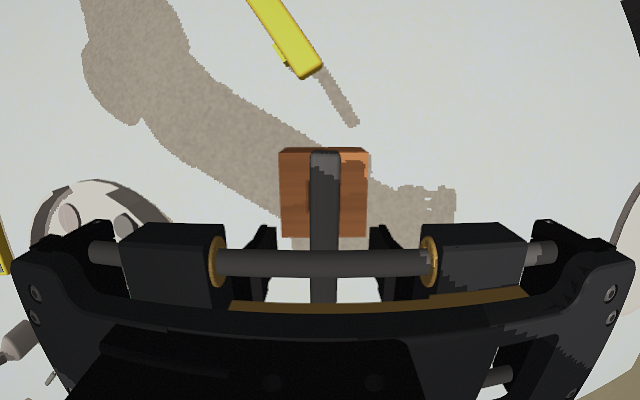

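The bar lies centred between the open fingers, so I'll close on it.

```bash
python3 -m pendant '[[0,0,0,0],[0,0,0,0],[0,0,0,0],[0,0,0,0],[0,0,0,0],[0,0,0,0]]' 0 40; python3 -m pendant '[[0,0,0,0],[0,0,0,0]]'
```

```text
time: 5.87
ee_pos: [0.4598, 0.3153, 0.1757]
eef_rot: [0.04, 0.999, 0.0, 0.0]
ft_force: [-0.0, 0.5, 1.1]
width: 0.0202
grip_force: 0.0
time: 6.03
ee_pos: [0.4597, 0.3154, 0.1756]
eef_rot: [0.04, 0.999, 0.0, 0.0]
ft_force: [0.2, 1.0, 0.2]
width: 0.0131
grip_force: 40.0
```

```bash
python3 -m pendant '[[0,0,-0.01,0],[0,0,-0.02,0],[0,0,-0.025,0],[0,0,-0.025,0],[0,0,-0.025,0],[0,0,-0.02,0],[0,0,0,0]]'
python3 -m pendant '[[-0.01,-0.03,0,0],[-0.01,-0.03,0,0],[-0.01,-0.03,0,0],[-0.01,-0.03,0,0],[-0.01,-0.03,0,0],[-0.01,-0.03,0,0],[-0.01,-0.03,0,0],[-0.01,-0.03,0,0]]'
python3 -m pendant '[[-0.01,-0.03,0,0],[-0.01,-0.03,0,0],[0,0,0,0.109],[0,0,0,0.109],[0,0,0,0.109],[0,0,0,0.109],[0,0,0,0],[0,0,0,0]]'
python3 - <<'E'
from bench import r
from h import *
s=r.read_state();print(s["ee_pos"],s["ft_force"],s["torque"]);Rm=R.from_quat(s["eef_rot"]);x=Rm.apply([1,0,0]);print(np.degrees(np.arctan2(x[1],x[0])),Rm.apply([0,0,1]))
print("shift:",Rm.inv().apply(np.array([.536,.0048,s["ee_pos"][2]])-s["ee_pos"]))
t=r.camera("side");np.save("s4.npy",t,allow_pickle=True);t2=r.camera("top");np.save("t4.npy",t2,allow_pickle=True)
p=proj(t,[.536,.005,.2],False)[0];x,y=int(p[0]),int(p[1]);print(x,y)
cv2.imwrite("pics/s4.png",cv2.resize(t["img"][y-60:y+60,x-80:x+80,::-1],None,fx=5,fy=5))
E
```

```text
time: 6.62
ee_pos: [0.4603, 0.3166, 0.3051]
eef_rot: [0.04, 0.999, 0.002, 0.002]
ft_force: [-0.1, 0.2, -1.4]
width: 0.0136
grip_force: 40.0
time: 7.28
ee_pos: [0.52, 0.0681, 0.3003]
eef_rot: [0.04, 0.999, -0.0, -0.0]
ft_force: [0.7, 0.6, -1.4]
width: 0.0134
grip_force: 40.0
time: 7.95
ee_pos: [0.5352, 0.0084, 0.3002]
eef_rot: [0.253, 0.967, -0.0, -0.0]
ft_force: [-0.2, 0.2, -2.2]
width: 0.0136
grip_force: 40.0
[0.53515463 0.00841967 0.30023133] [-0.19663512  0.23582554 -2.17759238] [ 0.06042583 -0.09239765  0.01596644]
150.65567167504037 [-6.38963032e-04 -9.39369851e-05 -9.99999791e-01]
shift: [-2.51073874e-03 -2.74095030e-03 -2.00136794e-07]
314 174
```

View pics/s4.png

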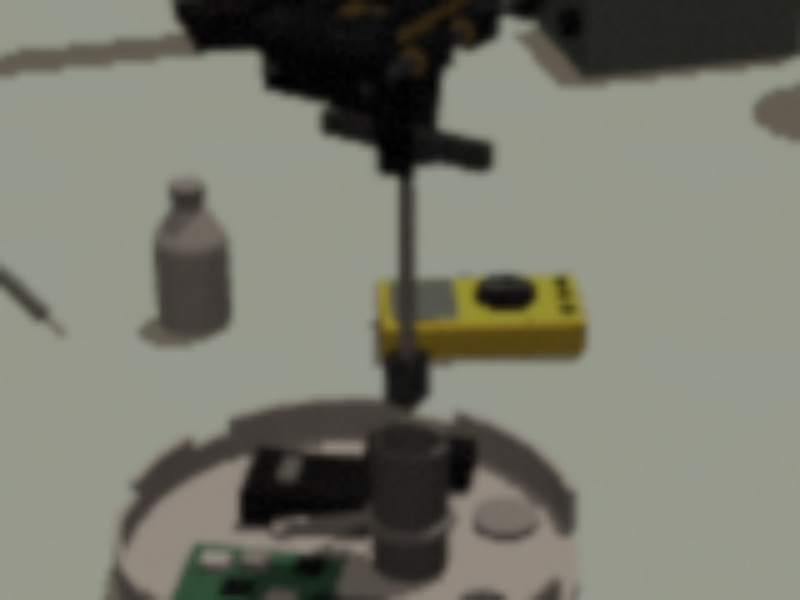

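The key hangs upright in the gripper, its socket at crop (406,378) just above the well mouth at (408,440).

Run:
```python
from h import *
d=np.load("s4.npy",allow_pickle=True).item()
g=cv2.cvtColor(d["img"],cv2.COLOR_RGB2GRAY).astype(float)
y0,x0=174-60,314-80
def cen(row,a,b):
    s=g[row,a:b];bg=(s[:2].mean()+s[-2:].mean())/2 ; w=np.clip(bg-s-15,0,None);return (w*np.arange(a,b)).sum()/w.sum()
tcp=np.array([.53515,.00842]);dz=.30023-.175
for z in (.165,.1575,.152,):
    pass
for row in range(y0+37,y0+54,2):print("shank",row,round(cen(row,x0+72,x0+90),2))
for row in range(y0+72,y0+80,1):print("sock",row,np.round(g[row,x0+72:x0+92]).astype(int).tolist())
for row in range(y0+92,y0+100,2):print("well",row,np.round(g[row,x0+68:x0+95]).astype(int).tolist())
for P in([*tcp,.24],[*tcp,.15],[*tcp,.135],[.536,.0048,.105],[.536,.0048,.07]):print(P,proj(d,P)[0])
```

```text
shank 151 314.78
shank 153 314.88
shank 155 314.88
shank 157 314.86
shank 159 314.86
shank 161 314.86
shank 163 314.88
shank 165 314.86
shank 167 314.88
sock 186 [151, 150, 131, 99, 73, 32, 25, 23, 23, 28, 28, 22, 24, 53, 80, 91, 91, 94, 110, 124]
sock 187 [152, 150, 141, 125, 97, 40, 21, 19, 18, 22, 23, 19, 27, 68, 108, 125, 127, 128, 138, 147]
sock 188 [151, 152, 150, 147, 118, 46, 21, 17, 18, 20, 21, 18, 26, 72, 122, 147, 149, 149, 151, 150]
sock 189 [151, 151, 151, 148, 120, 54, 22, 20, 22, 21, 19, 18, 28, 73, 125, 149, 151, 151, 151, 151]
sock 190 [151, 151, 151, 148, 122, 59, 23, 22, 20, 22, 17, 18, 29, 71, 125, 150, 152, 151, 151, 152]
sock 191 [151, 151, 151, 148, 122, 60, 25, 18, 21, 21, 17, 14, 27, 72, 125, 149, 152, 151, 152, 152]
sock 192 [148, 147, 147, 145, 120, 58, 23, 19, 21, 20, 20, 20, 30, 76, 126, 149, 151, 151, 152, 151]
sock 193 [124, 125, 125, 126, 105, 54, 25, 20, 18, 18, 19, 27, 60, 105, 138, 150, 151, 151, 152, 151]
well 206 [20, 19, 19, 21, 17, 19, 27, 31, 34, 32, 35, 35, 35, 36, 37, 37, 38, 35, 32, 31, 30, 25, 13, 6, 7, 8, 24]
well 208 [12, 13, 17, 13, 13, 20, 26, 30, 33, 32, 35, 34, 33, 34, 36, 35, 31, 33, 35, 30, 30, 25, 8, 5, 9, 19, 64]
well 210 [14, 12, 15, 13, 16, 17, 22, 32, 32, 32, 34, 33, 33, 34, 35, 34, 34, 33, 32, 29, 29, 22, 11, 4, 1, 32, 93]
well 212 [13, 13, 16, 15, 16, 15, 27, 31, 32, 34, 35, 34, 34, 36, 33, 36, 33, 32, 32, 30, 33, 45, 59, 62, 67, 94, 126]
[np.float64(0.53515), np.float64(0.00842), 0.24] [314.57972241 162.64686256]
[np.float64(0.53515), np.float64(0.00842), 0.15] [314.74937481 189.17306589]
[np.float64(0.53515), np.float64(0.00842), 0.135] [314.77639621 193.3980284 ]
[0.536, 0.0048, 0.105] [314.60319553 201.0772942 ]
[0.536, 0.0048, 0.07] [314.66651169 210.47822958]
```

Run:
```python
from h import *
from scipy.optimize import least_squares
from scipy.ndimage import map_coordinates
# fit mouth outer circle (r 24) by max radial gradient from model circle
def fit(d,fish,c0,z,rad,gain):
    g=cv2.GaussianBlur(cv2.cvtColor(d["img"],cv2.COLOR_RGB2GRAY),(0,0),.7).astype(float)
    th=np.linspace(0,2*np.pi,120,endpoint=False)
    best=None
    def val(c,rr):
        P=np.c_[c[0]+rr*np.cos(th),c[1]+rr*np.sin(th),np.full(120,z)];q=proj(d,P,fish)
        return map_coordinates(g,[q[:,1],q[:,0]],order=1)
    res=[]
    for dx in np.arange(-.012,.0121,.0005):
        for dy in np.arange(-.012,.0121,.0005):
            c=(c0[0]+dx,c0[1]+dy);res.append((np.mean(np.clip(gain*(val(c,rad+.0015)-val(c,rad-.0015)),-20,40)),*c))
    res.sort(reverse=True);return res[:3]
d=np.load("w1.npy",allow_pickle=True).item()
print("w outer",fit(d,True,(.535,.005),.105,.024,1));print("w bore",fit(d,True,(.535,.005),.105,.018,1))
from bench import r
t=np.load("t4.npy",allow_pickle=True).item();im=cv2.imread("pics/a_top.png")[:,:,::-1];t["img"]=np.ascontiguousarray(im)
print("t outer",fit(t,False,(.533,.007),.105,.024,1));print("t bore",fit(t,False,(.533,.007),.105,.018,1))
c=t["img"][185:215,310:350];cv2.imwrite("pics/t5.png",cv2.resize(c[:,:,::-1],None,fx=16,fy=16,interpolation=2))
```

```text
w outer [(np.float64(37.77313094574504), np.float64(0.5355000000000001), np.float64(0.0050000000000000105)), (np.float64(37.705951260124586), np.float64(0.536), np.float64(0.0050000000000000105)), (np.float64(37.67383719154321), np.float64(0.536), np.float64(0.005500000000000011))]
w bore [(np.float64(29.609660246238445), np.float64(0.5345000000000001), np.float64(0.0050000000000000105)), (np.float64(29.310265876619557), np.float64(0.5345000000000001), np.float64(0.005500000000000011)), (np.float64(29.008750701041702), np.float64(0.535), np.float64(0.0050000000000000105))]
t outer [(np.float64(19.088082303955932), np.float64(0.525), np.float64(0.009000000000000011)), (np.float64(19.07931257344485), np.float64(0.5255000000000001), np.float64(0.009000000000000011)), (np.float64(19.033569236090234), np.float64(0.525), np.float64(0.008500000000000011))]
t bore [(np.float64(16.2275327419544), np.float64(0.5335000000000001), np.float64(0.008500000000000011)), (np.float64(16.219607199563892), np.float64(0.5335000000000001), np.float64(0.00800000000000001)), (np.float64(16.086824704500632), np.float64(0.533), np.float64(0.008500000000000011))]
```

View pics/t5.png

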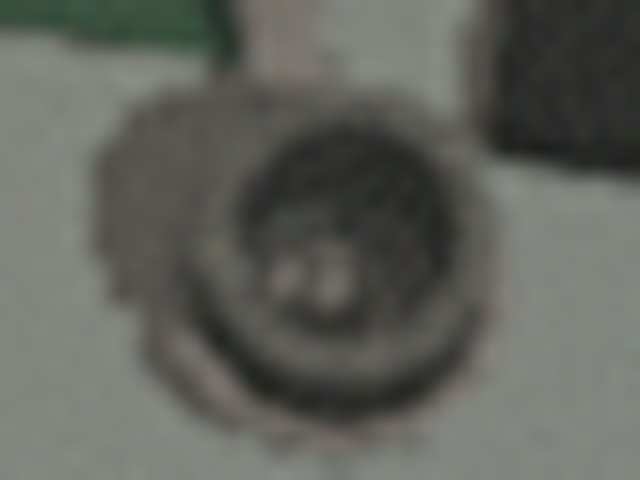

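```bash
python3 -m pendant '[[-0.0008,-0.0023,0,0],[0,0,0.015,0],[0,0,0.012,0],[0,0,0.006,0],[0,0,0.006,0],[0,0,0.006,0],[0,0,0,0]]'; python3 -m pendant '[[0,0,0.01,0],[0,0,0.01,0],[0,0,0.01,0],[0,0,0.008,0],[0,0,0,0]]'
```

```text
time: 8.63
ee_pos: [0.5346, 0.0059, 0.2544]
eef_rot: [0.255, 0.967, -0.0, -0.001]
ft_force: [-0.4, -0.3, -2.1]
width: 0.0133
grip_force: 40.0
time: 9.05
ee_pos: [0.534, 0.0058, 0.2153]
eef_rot: [0.255, 0.967, -0.0, -0.001]
ft_force: [-0.6, 0.2, -1.7]
width: 0.0137
grip_force: 40.0
```

```bash
python3 -m pendant '[[0,0,0.003,0],[0,0,0.003,0],[0,0,0.003,0],[0,0,0,0]]'; python3 -m pendant '[[0,0,0.002,0],[0,0,0.002,0],[0,0,0,0]]';python3 -m pendant '[[0,0,0.002,0],[0,0,0,0]]'
```

```text
time: 9.38
ee_pos: [0.5349, 0.0059, 0.2081]
eef_rot: [0.255, 0.967, -0.0, -0.0]
ft_force: [-0.0, -0.1, -2.8]
width: 0.0142
grip_force: 40.0
time: 9.63
ee_pos: [0.5349, 0.0059, 0.2042]
eef_rot: [0.255, 0.967, -0.0, -0.0]
ft_force: [0.7, 0.4, -1.7]
width: 0.0138
grip_force: 40.0
time: 9.8
ee_pos: [0.5349, 0.0059, 0.2023]
eef_rot: [0.255, 0.967, -0.0, -0.0]
ft_force: [0.4, 1.1, -2.3]
width: 0.0137
grip_force: 40.0
```

```bash
python3 -m pendant '[[0,0,0.002,0],[0,0,0,0]]'; python3 -m pendant '[[0,0,0.0015,0],[0,0,0,0]]';python3 -m pendant '[[0,0,0.0015,0],[0,0,0,0]]'
```

```text
time: 9.97
ee_pos: [0.5349, 0.0059, 0.2002]
eef_rot: [0.255, 0.967, -0.0, -0.0]
ft_force: [-0.2, 0.2, -2.7]
width: 0.0136
grip_force: 40.0
time: 10.13
ee_pos: [0.5349, 0.0059, 0.1988]
eef_rot: [0.255, 0.967, -0.0, -0.0]
ft_force: [-0.4, -0.2, -2.1]
width: 0.0136
grip_force: 40.0
time: 10.3
ee_pos: [0.5349, 0.006, 0.1973]
eef_rot: [0.255, 0.967, -0.0, -0.0]
ft_force: [0.2, 0.1, -2.8]
width: 0.0138
grip_force: 40.0
```

```bash
python3 -m pendant '[[0,0,0.0015,0],[0,0,0,0]]'; python3 -m pendant '[[0,0,0.0015,0],[0,0,0,0]]';python3 -m pendant '[[0,0,0.001,0],[0,0,0,0]]'
```

```text
time: 10.47
ee_pos: [0.5349, 0.006, 0.1958]
eef_rot: [0.255, 0.967, -0.0, -0.0]
ft_force: [0.1, -0.2, -2.5]
width: 0.0138
grip_force: 40.0
time: 10.63
ee_pos: [0.5348, 0.006, 0.1943]
eef_rot: [0.255, 0.967, -0.0, -0.0]
ft_force: [-0.9, 0.8, -3.2]
width: 0.0134
grip_force: 40.0
time: 10.8
ee_pos: [0.5349, 0.006, 0.1934]
eef_rot: [0.255, 0.967, -0.0, -0.0]
ft_force: [-0.7, 1.1, -2.3]
width: 0.0134
grip_force: 40.0
```

```bash
python3 -m pendant '[[0,0,0.0015,0],[0,0,0.0005,0],[0,0,0,0]]'; python3 -m pendant '[[0,0,0.0015,0],[0,0,0.0005,0],[0,0,0,0]]';python3 -m pendant '[[0,0,0.0015,0],[0,0,0.0005,0],[0,0,0,0]]'
```

```text
time: 11.05
ee_pos: [0.5349, 0.0059, 0.1913]
eef_rot: [0.255, 0.967, -0.0, -0.0]
ft_force: [-0.9, -0.2, -2.6]
width: 0.0137
grip_force: 40.0
time: 11.3
ee_pos: [0.5349, 0.0059, 0.1894]
eef_rot: [0.255, 0.967, -0.0, -0.0]
ft_force: [-0.7, 0.4, -1.8]
width: 0.0135
grip_force: 40.0
time: 11.55
ee_pos: [0.5349, 0.0059, 0.1874]
eef_rot: [0.255, 0.967, -0.0, -0.0]
ft_force: [-0.1, 0.9, -2.9]
width: 0.0135
grip_force: 40.0
```

```bash
python3 -m pendant '[[0,0,0.0015,0],[0,0,0.0005,0],[0,0,0,0]]'; python3 -m pendant '[[0,0,0.001,0],[0,0,0,0]]';python3 -m pendant '[[0,0,0.0005,0],[0,0,0,0]]';python3 -m pendant '[[0,0,0.0005,0],[0,0,0,0]]'
```

```text
time: 11.8
ee_pos: [0.5349, 0.0059, 0.1854]
eef_rot: [0.255, 0.967, -0.0, -0.0]
ft_force: [-0.5, -0.1, -2.0]
width: 0.0135
grip_force: 40.0
time: 11.97
ee_pos: [0.5349, 0.0059, 0.1844]
eef_rot: [0.255, 0.967, -0.0, -0.0]
ft_force: [-0.4, 0.4, -1.8]
width: 0.0139
grip_force: 40.0
time: 12.13
ee_pos: [0.535, 0.006, 0.184]
eef_rot: [0.255, 0.967, -0.0, -0.0]
ft_force: [-0.5, 0.6, -1.3]
width: 0.0135
grip_force: 40.0
time: 12.3
ee_pos: [0.535, 0.0059, 0.1836]
eef_rot: [0.255, 0.967, -0.0, 0.0]
ft_force: [-1.0, 0.7, -1.1]
width: 0.0139
grip_force: 40.0
```

```bash
cat > st.py <<'E'
from bench import r
from h import *
s=r.read_state();x=R.from_quat(s["eef_rot"]).apply([1,0,0])
print("psi %.2f turned %.3f"%(np.degrees(np.arctan2(x[1],x[0])),np.radians(150.45)-np.arctan2(x[1],x[0])),"p",np.round(s["ee_pos"],4),"F",np.round(s["ft_force"],2),"T",np.round(s["torque"],3),"t",round(s["time"],2))
E
python3 st.py; python3 -m pendant '[[0,0,0,0.03],[0,0,0,0.04],[0,0,0,0.04],[0,0,0,0.04],[0,0,0,0]]' >/dev/null; python3 st.py;python3 -m pendant '[[0,0,0,0.04],[0,0,0,0.04],[0,0,0,0.04],[0,0,0,0.04],[0,0,0,0]]' >/dev/null; python3 st.py
```

```text
psi 150.44 turned 0.000 p [0.535  0.0059 0.1836] F [-0.99  0.68 -1.12] T [0.207 0.133 0.038] t 12.3
psi 141.74 turned 0.152 p [0.535  0.0059 0.1836] F [ 0.2   0.   -0.43] T [0.163 0.095 0.03 ] t 12.72
psi 132.66 turned 0.310 p [0.535  0.0061 0.1836] F [-1.79  0.68 -0.2 ] T [0.221 0.158 0.047] t 13.13
```

```bash
python3 -m pendant '[[0,0,0,0.04],[0,0,0,0.04],[0,0,0,0.04],[0,0,0,0.04],[0,0,0,0.04],[0,0,0,0]]' >/dev/null; python3 st.py;python3 -m pendant '[[0,0,0,0.04],[0,0,0,0.04],[0,0,0,0.04],[0,0,0,0.04],[0,0,0,0.04],[0,0,0,0]]' >/dev/null; python3 st.py
python3 - <<'E'
from bench import r
from h import *
d=r.camera("side");p=proj(d,[.56,.005,.06])[0];x,y=int(p[0]),int(p[1]);print(x-80,y-50)
cv2.imwrite("pics/s6.png",cv2.resize(d["img"][y-60:y+40,x-80:x+80,::-1],None,fx=5,fy=5,interpolation=2))
E
```

```text
psi 121.26 turned 0.510 p [0.535  0.0061 0.1836] F [-0.82  1.14 -0.64] T [0.286 0.178 0.073] t 13.63
psi 109.83 turned 0.709 p [0.535  0.0061 0.1836] F [-0.92  0.85 -0.18] T [0.306 0.148 0.043] t 14.13
227 163
```

View pics/s6.png

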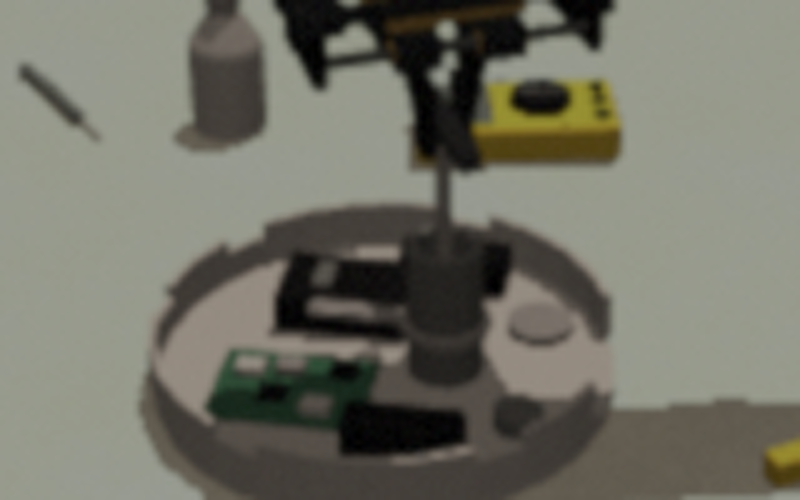

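The latch arm has swung with the key and now lies against the dark battery at crop (350,310). I'll keep turning, with finer steps near the stop.

```bash
python3 -m pendant '[[0,0,0,0.04],[0,0,0,0.04],[0,0,0,0.04],[0,0,0,0.04],[0,0,0,0.04],[0,0,0,0.04],[0,0,0,0.04],[0,0,0,0]]' >/dev/null; python3 st.py;python3 -m pendant '[[0,0,0,0.03],[0,0,0,0.03],[0,0,0,0.03],[0,0,0,0.03],[0,0,0,0]]' >/dev/null; python3 st.py
```

```text
psi 93.79 turned 0.989 p [0.535  0.0061 0.1836] F [-1.    1.5  -0.23] T [0.304 0.15  0.069] t 14.85
psi 86.96 turned 1.108 p [0.535  0.006  0.1836] F [-1.37  0.9  -0.32] T [0.364 0.147 0.097] t 15.27
```

```bash
python3 -m pendant '[[0,0,0,0.02],[0,0,0,0.02],[0,0,0,0]]' >/dev/null; python3 st.py;python3 -m pendant '[[0,0,0,0.02],[0,0,0,0]]' >/dev/null; python3 st.py;python3 -m pendant '[[0,0,0,0.02],[0,0,0,0]]' >/dev/null; python3 st.py
```

```text
psi 84.53 turned 1.150 p [0.535  0.006  0.1836] F [-0.99  1.79 -0.87] T [0.376 0.186 0.042] t 15.52
psi 83.35 turned 1.171 p [0.535  0.006  0.1836] F [-0.8   1.49  0.79] T [0.4   0.199 0.051] t 15.68
psi 82.18 turned 1.191 p [0.535  0.0059 0.1836] F [-0.52  1.79 -0.38] T [0.392 0.165 0.036] t 15.85
```

```bash
for i in 1; do :; done; python3 -m pendant '[[0,0,0,0.02],[0,0,0,0]]' >/dev/null; python3 st.py;python3 -m pendant '[[0,0,0,0.02],[0,0,0,0]]' >/dev/null; python3 st.py;python3 -m pendant '[[0,0,0,0.02],[0,0,0,0]]' >/dev/null; python3 st.py
```

```text
psi 81.03 turned 1.212 p [0.535  0.0059 0.1836] F [-1.31  1.27  0.71] T [0.361 0.145 0.072] t 16.02
psi 79.88 turned 1.232 p [0.535  0.006  0.1836] F [-1.17  0.81  0.97] T [0.412 0.168 0.056] t 16.18
psi 78.73 turned 1.252 p [0.535  0.006  0.1836] F [-1.28  1.79  0.19] T [0.434 0.172 0.011] t 16.35
```

```bash
python3 -m pendant '[[0,0,0,0.02],[0,0,0,0]]' >/dev/null; python3 st.py;python3 -m pendant '[[0,0,0,0.02],[0,0,0,0]]' >/dev/null; python3 st.py;python3 -m pendant '[[0,0,0,0.02],[0,0,0,0]]' >/dev/null; python3 st.py
```

```text
psi 77.58 turned 1.272 p [0.535  0.0059 0.1836] F [-0.58  1.1   1.89] T [0.339 0.17  0.007] t 16.52
psi 76.44 turned 1.292 p [0.535  0.0059 0.1836] F [-0.71  0.8   0.31] T [0.4   0.078 0.071] t 16.68
psi 75.29 turned 1.312 p [0.535  0.0059 0.1836] F [-0.97  1.16  0.51] T [0.416 0.143 0.04 ] t 16.85
```

```bash
python3 -m pendant '[[0,0,0,0.015],[0,0,0,0]]' >/dev/null; python3 st.py;python3 -m pendant '[[0,0,0,0.015],[0,0,0,0]]' >/dev/null; python3 st.py;python3 -m pendant '[[0,0,0,0.015],[0,0,0,0]]' >/dev/null; python3 st.py
```

```text
psi 74.46 turned 1.326 p [0.535  0.0059 0.1836] F [-0.94  0.18  1.32] T [ 0.406  0.172 -0.005] t 17.02
psi 73.60 turned 1.341 p [0.535  0.006  0.1836] F [-0.33  2.12  1.61] T [0.432 0.175 0.072] t 17.18
psi 72.74 turned 1.356 p [0.535  0.0059 0.1836] F [-0.95  1.5   1.34] T [0.399 0.131 0.064] t 17.35
```

```bash
python3 -m pendant '[[0,0,0,0.01],[0,0,0,0]]' >/dev/null; python3 st.py;python3 -m pendant '[[0,0,0,0.01],[0,0,0,0]]' >/dev/null; python3 st.py;python3 -m pendant '[[0,0,0,0.01],[0,0,0,0]]' >/dev/null; python3 st.py
python3 - <<'E'
from bench import r
from h import *
d=r.camera("wrist");np.save("w7.npy",d,allow_pickle=True)
p=proj(d,[.535,.006,.05],True)[0];tips=[proj(d,[.535+.089*np.cos(a),.006+.089*np.sin(a),.048],True)[0].round().tolist() for a in np.radians([10,0,-20,-40,-60,-70])]
print(p,tips,d["xyz"])
print([(round(o["score"],2),np.round(o["bbox"]).tolist()) for o in r.outline_of("latch","wrist")])
x=min(max(int(p[0])-130,0),380);y=min(max(int(p[1])-100,0),200);print(x,y)
cv2.imwrite("pics/w7.png",cv2.resize(d["img"][y:y+200,x:x+260,::-1],None,fx=3,fy=3))
E
```

```text
psi 72.19 turned 1.366 p [0.535  0.0059 0.1836] F [-0.62  0.24  0.58] T [0.403 0.094 0.044] t 17.52
psi 71.62 turned 1.376 p [0.535  0.0059 0.1836] F [-0.29  1.23  1.64] T [0.421 0.115 0.043] t 17.68
psi 71.05 turned 1.386 p [0.535  0.0059 0.1836] F [-0.58  1.17  1.14] T [0.438 0.134 0.11 ] t 17.85
[321.10799114 190.41265792] [[403.0, 146.0], [409.0, 161.0], [412.0, 192.0], [404.0, 221.0], [387.0, 246.0], [376.0, 256.0]] [0.55807602 0.06966796 0.33469577]
[(0.65, [343.0, 194.0, 103.0, 56.0])]
191 90
```

View pics/w7.png

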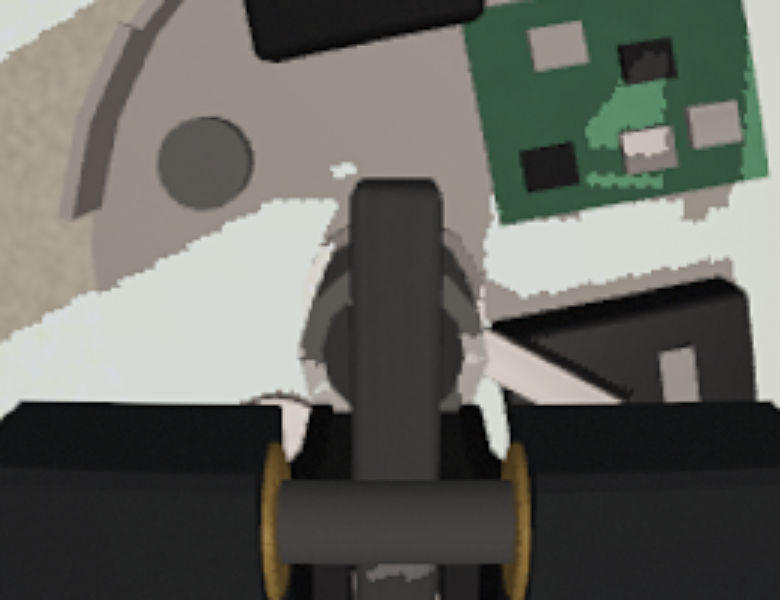

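The latch arm shows to the right of the well, its upper edge running from crop (490,332) to (628,402). I'll compare that direction with the starting picture.

```bash
python3 - <<'E'
from h import *
a=np.load("w1.npy",allow_pickle=True).item();b=np.load("w7.npy",allow_pickle=True).item()
f=lambda d,x0,y0,k,x,y:plane(d,x0+x/k,y0+y/k,.048,True)[:2]
A=[f(a,215,38,4,*q) for q in((440,268),(600,215),(455,315),(600,262))]
B=[f(b,191,90,3,*q) for q in((490,332),(628,402),(488,370),(550,402))]
g=lambda p,q:np.degrees(np.arctan2(q[1]-p[1],q[0]-p[0]))
print(A,g(A[0],A[1]),g(A[2],A[3]));print(B,g(B[0],B[1]),g(B[2],B[3]))
# edge lines rel. well centre
E
python3 -m pendant '[[0,0,0,0.01],[0,0,0,0]]' >/dev/null; python3 st.py
```

```text
[array([0.56187741, 0.01770606]), array([0.60657004, 0.02770316]), array([0.56437982, 0.00451273]), array([0.60510323, 0.01483873])] 12.608685415392811 14.228290743332645
[array([ 0.56180005, -0.01440824]), array([ 0.59876359, -0.05282944]), array([ 0.55736975, -0.02641415]), array([ 0.57359805, -0.04383093])] -46.10775518604014 -47.02306297821388
psi 70.47 turned 1.396 p [0.535  0.006  0.1836] F [-0.82  0.72  1.2 ] T [0.429 0.139 0.012] t 18.12
```

```bash
python3 -m pendant '[[0,0,0,0.02],[0,0,0,0]]' >/dev/null; python3 st.py;python3 -m pendant '[[0,0,0,0.02],[0,0,0,0]]' >/dev/null; python3 st.py;python3 -m pendant '[[0,0,0,0.015],[0,0,0,0]]' >/dev/null; python3 st.py;python3 -m pendant '[[0,0,0,0.015],[0,0,0,0]]' >/dev/null; python3 st.py
```

```text
psi 69.27 turned 1.417 p [0.535  0.0059 0.1836] F [0.26 0.82 2.31] T [0.462 0.079 0.023] t 18.28
psi 68.13 turned 1.437 p [0.535  0.0059 0.1836] F [-0.68  1.28  1.61] T [0.439 0.12  0.022] t 18.45
psi 67.30 turned 1.451 p [0.535  0.0059 0.1836] F [-0.98  0.4   2.88] T [0.421 0.098 0.017] t 18.62
psi 66.44 turned 1.466 p [0.535  0.0059 0.1836] F [-0.61  1.35  1.33] T [0.421 0.15  0.057] t 18.78
```

```bash
python3 -m pendant '[[0,0,0,0.01],[0,0,0,0]]' >/dev/null; python3 st.py;python3 -m pendant '[[0,0,0,0.01],[0,0,0,0]]' >/dev/null; python3 st.py;python3 -m pendant '[[0,0,0,0.01],[0,0,0,0]]' >/dev/null; python3 st.py
```

```text
psi 65.89 turned 1.476 p [0.535  0.006  0.1836] F [-0.4   0.97  2.12] T [0.419 0.095 0.089] t 18.95
psi 65.32 turned 1.486 p [0.535  0.006  0.1836] F [-1.6   1.17  1.22] T [0.472 0.153 0.052] t 19.12
psi 64.75 turned 1.496 p [0.535  0.006  0.1836] F [-0.39  0.69  2.25] T [0.444 0.107 0.047] t 19.28
```

```bash
python3 -m pendant '[[0,0,0,0.01],[0,0,0,0]]' >/dev/null; python3 st.py;python3 -m pendant '[[0,0,0,0.01],[0,0,0,0]]' >/dev/null; python3 st.py;python3 -m pendant '[[0,0,0,0.01],[0,0,0,0]]' >/dev/null; python3 st.py
```

```text
psi 64.17 turned 1.506 p [0.535  0.006  0.1836] F [-0.66  1.35  2.85] T [0.439 0.071 0.061] t 19.45
psi 63.59 turned 1.516 p [0.535  0.006  0.1836] F [-1.15  1.09  1.18] T [0.469 0.086 0.084] t 19.62
psi 63.02 turned 1.526 p [0.535  0.0059 0.1836] F [-0.45  0.93  1.63] T [0.434 0.088 0.081] t 19.78
```

```bash
python3 -m pendant '[[0,0,0,0.008],[0,0,0,0]]' >/dev/null; python3 st.py;python3 -m pendant '[[0,0,0,0.008],[0,0,0,0]]' >/dev/null; python3 st.py
```

```text
psi 62.57 turned 1.534 p [0.535  0.0059 0.1835] F [0.37 1.7  2.58] T [0.393 0.062 0.05 ] t 19.95
psi 62.12 turned 1.542 p [0.535  0.006  0.1836] F [-1.45  1.21  1.88] T [0.444 0.108 0.055] t 20.12
```

```bash
cat > la.py <<'E'
from bench import r
from h import *
from scipy.ndimage import map_coordinates
b=np.load("w7.npy",allow_pickle=True).item();c=r.camera("wrist")
ph=np.arange(-75,-20,1.5)
print(ph.astype(int).tolist())
for d in(b,c):
    g=cv2.cvtColor(d["img"],cv2.COLOR_RGB2GRAY).astype(float)
    for rr in(.035,.042):
        P=np.c_[.535+rr*np.cos(np.radians(ph)),.006+rr*np.sin(np.radians(ph)),np.full(len(ph),.048)]
        q=proj(d,P,True);print(rr,map_coordinates(g,[q[:,1],q[:,0]],order=1).astype(int).tolist())
E
python3 la.py
```

```text
[-75, -73, -72, -70, -69, -67, -66, -64, -63, -61, -60, -58, -57, -55, -54, -52, -51, -49, -48, -46, -45, -43, -42, -40, -39, -37, -36, -34, -33, -31, -30, -28, -27, -25, -24, -22, -21]
0.035 [56, 64, 93, 131, 164, 161, 160, 160, 160, 159, 159, 158, 161, 165, 168, 176, 169, 164, 178, 190, 197, 200, 199, 201, 199, 157, 76, 22, 6, 5, 28, 110, 137, 148, 147, 146, 146]
0.042 [76, 127, 144, 167, 190, 201, 212, 215, 216, 216, 215, 204, 183, 203, 203, 204, 204, 203, 201, 199, 198, 197, 201, 199, 130, 50, 22, 12, 11, 11, 10, 8, 8, 77, 123, 149, 146]
0.035 [168, 162, 161, 161, 161, 161, 161, 160, 160, 160, 165, 172, 163, 165, 172, 188, 204, 205, 202, 166, 137, 180, 193, 131, 112, 75, 40, 21, 17, 26, 75, 129, 144, 147, 146, 145, 145]
0.042 [197, 211, 215, 216, 214, 199, 183, 204, 205, 206, 206, 205, 203, 201, 201, 200, 201, 203, 163, 60, 28, 22, 30, 53, 55, 40, 27, 16, 11, 9, 10, 6, 25, 81, 136, 147, 145]
```

```bash
python3 -m pendant '[[0,0,0,0.01],[0,0,0,0]]' >/dev/null; python3 st.py;python3 -m pendant '[[0,0,0,0.01],[0,0,0,0]]' >/dev/null; python3 st.py;python3 -m pendant '[[0,0,0,0.01],[0,0,0,0]]' >/dev/null; python3 st.py
```

```text
psi 61.53 turned 1.552 p [0.535  0.0059 0.1836] F [-0.91  1.2   1.29] T [0.479 0.074 0.079] t 20.33
psi 60.96 turned 1.562 p [0.535  0.0059 0.1836] F [-0.9   0.95  2.71] T [0.479 0.059 0.211] t 20.5
psi 60.39 turned 1.572 p [0.535  0.006  0.1836] F [-0.26  1.11  1.68] T [0.443 0.09  0.187] t 20.67
```

```bash
python3 -m pendant '[[0,0,0,0.008],[0,0,0,0]]' >/dev/null; python3 st.py;python3 -m pendant '[[0,0,0,0.008],[0,0,0,0]]' >/dev/null; python3 st.py; python3 la.py|tail -2
```

```text
psi 59.95 turned 1.580 p [0.535  0.0059 0.1836] F [-0.24  1.68  1.82] T [0.433 0.132 0.201] t 20.83
psi 59.48 turned 1.588 p [0.535  0.006  0.1836] F [-1.41  2.09  1.91] T [0.427 0.065 0.182] t 21.0
0.035 [162, 161, 162, 161, 162, 161, 160, 159, 167, 172, 179, 185, 189, 198, 207, 204, 203, 204, 203, 180, 121, 201, 192, 149, 113, 83, 56, 41, 38, 58, 111, 140, 147, 146, 146, 146, 144]
0.042 [212, 214, 216, 216, 216, 207, 186, 204, 206, 207, 207, 205, 204, 202, 202, 200, 201, 209, 161, 82, 28, 21, 33, 51, 53, 40, 25, 14, 11, 10, 9, 12, 41, 105, 146, 147, 145]
```

```bash
python3 -m pendant '[[0,0,0,0],[0,0,0,-0.05],[0,0,0,-0.07],[0,0,0,-0.07],[0,0,0,0]]' >/dev/null; python3 st.py; python3 -m pendant '[[0,0,-0.002,0],[0,0,-0.004,0],[0,0,-0.006,0],[0,0,-0.008,0],[0,0,-0.008,0],[0,0,-0.008,0],[0,0,0,0]]'; python3 st.py
```

```text
psi 70.58 turned 1.394 p [0.535  0.0058 0.1835] F [-1.18 -0.52  2.35] T [ 0.32   0.122 -0.024] t 21.47
time: 22.05
ee_pos: [0.5359, 0.006, 0.2218]
eef_rot: [0.817, 0.576, 0.001, 0.001]
ft_force: [0.1, -0.5, -1.6]
width: 0.0134
grip_force: 40.0
psi 70.38 turned 1.397 p [0.5359 0.006  0.2218] F [ 0.1  -0.46 -1.61] T [ 0.05  -0.038  0.006] t 22.05
```

```bash
python3 -m pendant '[[0,0,-0.012,0],[0,0,-0.015,0],[0,0,-0.018,0],[0,0,-0.02,0],[0,0,-0.02,0],[0,0,-0.01,0],[0,0,0,0]]'; python3 la.py|tail -2; python3 -m pendant '[[0,0,0,-0.12],[0,0,0,-0.12],[0,0,0,-0.12],[0,0,0,-0.12],[0,0,0,-0.12],[0,0,0,-0.12],[0,0,0,-0.12],[0,0,0,-0.12]]'; python3 -m pendant '[[0,0,0,-0.12],[0,0,0,-0.12],[0,0,0,-0.12],[0,0,0,-0.12],[0,0,0,-0.12],[0,0,0,-0.12],[0,0,0,-0.12],[0,0,0,0]]'; python3 st.py
```

```text
time: 22.63
ee_pos: [0.5358, 0.0061, 0.3171]
eef_rot: [0.817, 0.576, 0.001, 0.001]
ft_force: [-0.7, 0.2, -1.8]
width: 0.014
grip_force: 40.0
0.035 [55, 52, 49, 50, 55, 67, 91, 120, 163, 199, 199, 201, 200, 199, 198, 198, 199, 201, 201, 182, 150, 116, 104, 86, 87, 85, 74, 89, 125, 138, 144, 144, 143, 142, 140, 176, 205]
0.042 [85, 126, 186, 217, 211, 197, 191, 200, 205, 205, 205, 204, 202, 200, 198, 198, 198, 200, 176, 103, 40, 22, 30, 39, 42, 26, 14, 9, 7, 23, 61, 115, 147, 145, 141, 158, 205]
time: 23.35
ee_pos: [0.5344, 0.0058, 0.3129]
eef_rot: [0.456, 0.89, -0.0, -0.001]
ft_force: [-0.1, -0.4, -1.8]
width: 0.0137
grip_force: 40.0
time: 24.02
ee_pos: [0.5344, 0.0058, 0.313]
eef_rot: [0.054, 0.999, -0.0, -0.001]
ft_force: [1.1, -0.5, -1.9]
width: 0.0133
grip_force: 40.0
psi 173.87 turned -0.409 p [0.5344 0.0058 0.313 ] F [ 1.06 -0.45 -1.93] T [ 0.083 -0.127  0.059] t 24.02
```

```bash
python3 -m pendant '[[0,0,0,-0.015],[0.0104,0.0301,0,0],[0.0104,0.0301,0,0],[0.0104,0.0301,0,0],[0.0104,0.0301,0,0],[0.0104,0.0301,0,0],[0.0104,0.0301,0,0],[0.0104,0.0301,0,0]]'; python3 -m pendant '[[0.0104,0.0301,0,0],[0.0104,0.0301,0,0],[0.0104,0.0301,0,0],[0,0,0,0],[0,0,0,0],[0,0,0,0]]'; python3 st.py
python3 - <<'E'
from bench import r
from h import *
s=r.read_state();Rm=R.from_quat(s["eef_rot"]);print(Rm.inv().apply(np.array([.4598,.3153,.175])-s["ee_pos"]))
E
```

```text
time: 24.68
ee_pos: [0.4823, 0.224, 0.3141]
eef_rot: [0.051, 0.999, -0.0, -0.0]
ft_force: [1.1, -0.4, -1.8]
width: 0.0138
grip_force: 40.0
time: 25.18
ee_pos: [0.4609, 0.3153, 0.3139]
eef_rot: [0.05, 0.999, -0.0, -0.0]
ft_force: [-0.6, -0.6, -2.6]
width: 0.0135
grip_force: 40.0
psi 174.27 turned -0.416 p [0.4609 0.3153 0.3139] F [-0.63 -0.65 -2.63] T [ 0.066 -0.104  0.006] t 25.18
[1.02774008e-03 2.79711367e-05 1.38885589e-01]
```

```bash
python3 -m pendant '[[0.0005,-0.0005,0.02,0],[0,0,0.02,0],[0,0,0.02,0],[0,0,0.02,0],[0,0,0.008,0],[0,0,0,0]]'; python3 -m pendant '[[0,0,0.004,0],[0,0,0.004,0],[0,0,0.004,0],[0,0,0,0]]'; python3 -m pendant '[[0,0,0.006,0],[0,0,0.006,0],[0,0,0.006,0],[0,0,0.006,0],[0,0,0,0]]'
```

```text
time: 25.68
ee_pos: [0.4603, 0.3132, 0.2247]
eef_rot: [0.05, 0.999, -0.001, -0.001]
ft_force: [-0.5, 0.2, -1.9]
width: 0.0137
grip_force: 40.0
time: 26.02
ee_pos: [0.4604, 0.3151, 0.2143]
eef_rot: [0.049, 0.999, -0.0, 0.0]
ft_force: [0.1, 0.1, -2.5]
width: 0.0135
grip_force: 40.0
time: 26.43
ee_pos: [0.4598, 0.3147, 0.189]
eef_rot: [0.049, 0.999, -0.001, -0.001]
ft_force: [-0.5, -0.7, -1.4]
width: 0.0135
grip_force: 40.0
```

```bash
python3 -m pendant '[[0,0,0.004,0],[0,0,0.004,0],[0,0,0.003,0],[0,0,0,0],[0,0,0,0]]'; python3 -m pendant '[[0,0,0.001,0],[0,0,0.0005,0],[0,0,0,0]]'; python3 -m pendant '[[0,0,0.0005,0],[0,0,0,0]]'
```

```text
time: 26.85
ee_pos: [0.4603, 0.3152, 0.1794]
eef_rot: [0.049, 0.999, -0.0, -0.0]
ft_force: [-0.0, 0.5, -2.0]
width: 0.0137
grip_force: 40.0
time: 27.1
ee_pos: [0.4603, 0.3152, 0.178]
eef_rot: [0.049, 0.999, -0.0, 0.0]
ft_force: [0.6, -0.7, -1.9]
width: 0.0135
grip_force: 40.0
time: 27.27
ee_pos: [0.4604, 0.3152, 0.1775]
eef_rot: [0.049, 0.999, -0.0, 0.0]
ft_force: [-0.7, -0.0, -2.6]
width: 0.0136
grip_force: 40.0
```

```bash
python3 -m pendant '[[0,0,0.001,0],[0,0,0,0]]'; python3 -m pendant '[[0,0,0.0005,0],[0,0,0,0]]'; python3 -m pendant '[[0,0,0.0005,0],[0,0,0,0]]'
```

```text
time: 27.43
ee_pos: [0.4603, 0.3151, 0.1764]
eef_rot: [0.049, 0.999, -0.0, -0.0]
ft_force: [-0.3, -0.7, -2.8]
width: 0.0137
grip_force: 40.0
time: 27.6
ee_pos: [0.4603, 0.3152, 0.1759]
eef_rot: [0.049, 0.999, -0.0, -0.0]
ft_force: [-0.5, -0.6, -1.5]
width: 0.0138
grip_force: 40.0
time: 27.77
ee_pos: [0.4604, 0.3153, 0.1756]
eef_rot: [0.049, 0.999, 0.0, 0.0]
ft_force: [0.2, -1.2, -0.8]
width: 0.0131
grip_force: 40.0
```

```bash
python3 -m pendant '[[0,0,0.0004,0],[0,0,0,0]]'; python3 -m pendant '[[0,0,0,0],[0,0,0,0],[0,0,0,0],[0,0,0,0],[0,0,0,0],[0,0,0,0]]' 0.6 10; python3 -m pendant '[[0,0,-0.005,0],[0,0,-0.01,0],[0,0,-0.02,0],[0,0,-0.03,0],[0,0,-0.03,0],[0,0,-0.02,0],[0,0,0,0]]'
python3 - <<'E'
from bench import r
from h import *
t=r.camera("side");w=r.camera("wrist")
a=cv2.resize(t["img"][215:325,290:400,::-1],(400,400));
p=proj(w,[.46,.315,.19],True)[0];print(p)
x=int(np.clip(p[0]-110,0,420));y=int(np.clip(p[1]-110,0,180));b=cv2.resize(w["img"][y:y+220,x:x+220,::-1],(400,400))
cv2.imwrite("pics/end.png",np.hstack([a,b]))
E
```

```text
time: 27.93
ee_pos: [0.4605, 0.3155, 0.1756]
eef_rot: [0.049, 0.999, 0.0, 0.0]
ft_force: [-0.1, -0.6, 2.8]
width: 0.0135
grip_force: 40.0
time: 28.43
ee_pos: [0.4603, 0.3152, 0.1751]
eef_rot: [0.049, 0.999, -0.0, -0.0]
ft_force: [0.1, 0.2, 0.3]
width: 0.0454
grip_force: 0.0
time: 29.02
ee_pos: [0.4613, 0.3167, 0.2956]
eef_rot: [0.049, 0.999, 0.002, 0.003]
ft_force: [0.3, -0.2, 0.1]
width: 0.0523
grip_force: 0.0
[322.37201564 197.6581338 ]
```

View pics/end.png

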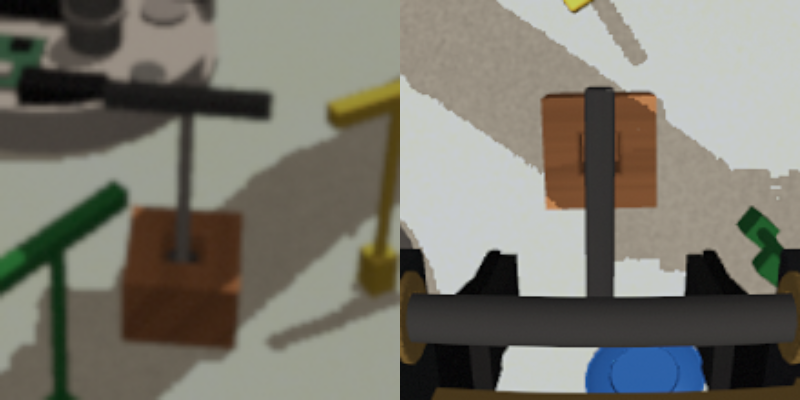

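The key stands upright in the stand, released (side crop at about (185,180)), and the gripper is clear above it. The latch arm edge had not moved after the key came off the stem.

```bash
python3 -m pendant '[[0,0,0,0],[0,0,0,0],[0,0,0,0]]'; python3 -c "
from bench import r
print(r.close_job())"
```

```text
time: 29.37
ee_pos: [0.46, 0.3149, 0.2893]
eef_rot: [0.049, 0.999, -0.0, -0.001]
ft_force: [0.4, -0.6, -0.2]
width: 0.0523
grip_force: 0.0
the job is handed in; nothing more can be done
None
```

The job is handed in at about 29 s: the key seated over the stem, the latch arm turned until the torque rose at its stop (about 0.2 N m), and the key is back upright in its stand and released; no verdict was returned.

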